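# Try a taper plug gauge in a drill spindle and drift it free

### The arm

A 6-joint arm with a two-finger parallel gripper is mounted at the origin on the work surface. World frame = base frame: x ahead of the robot, y to its left, z up, the work surface at z = 0. Lengths are in m, angles in rad, forces in N, time in s.
With the tool pointing down it reaches from about 0.25 to 0.8 m from the base axis. Payload 8.5 kg.
Tool frame: the origin (TCP) lies at the very end of the fingers, on their centre line; the grasp point (between the pads) lies 19 mm behind it (grip_depth is the distance from the TCP to the grasp point, in m); z points along the fingers, y is the line along which they close (so a half turn about z gives the same grasp; the last joint's range is limited). The gripper opens to 85 mm and grips with 20 to 120 N. Pads are 22 mm wide; open, the fingers measure 114 mm over their backs; the gripper's body (76 mm by 85 mm) begins 54 mm behind the grasp point. The pads swing forward as they close: fully open they stand 13 mm farther back than shut.
Start: joints at [0, 0.238, -0.013, 1.319, 0, 1.571], TCP at [0.525, -0, 0.231] pointing down, gripper open.
Joint ranges: [-2.66, 2.66], [-1.03, 1.9], [-1.14, 1.46], [-1.82, 2.27], [-1.45, 1.34], [-3.14, 3.14]. Speed limits (rad/s): [2.22, 2.22, 2.79, 3.14, 3.14, 3.14].

### API

Orientations are given as a unit quaternion [x, y, z, w].
In Python, from cell import * gives the robot as it stands.
- The arm moves only by the tool play_rows, never from a script. Its argument "motion" is text: rows parted by semicolons, each of 4 numbers parted by spaces: the shift along the tool's x, y, z in mm, then the turn about the tool's z in rad. In form: dx dy dz twist; .... A call has 1 to 12 rows; each row is the pose to reach, as a shift and turn from the pose commanded when the call began, along the tool's axes at that moment; what a row does not reach only later rows make up. A row lasts 1/10 s, in which the tool goes at most 50 mm and 8.59 degrees, less where a joint would pass 70% of its speed; a pose out of reach is approached as far as the arm can. A call with a gripper value outside its range is refused whole. "jaw" is the opening in per cent of the stroke, from 0 (shut) to 100 (fully open), set as the call begins (left out, the last holds). The fingers move at their own pace and stop on an object; "force" is the grip in N (left out, the last holds). Time passes only in rows, so rows that repeat a pose let the fingers close. It gives the time, the measured TCP pose, the force, the opening and the grip force at its end, in the units of the state.
- observe(): the state, without advancing time (a new reading comes with each control period).
- capture(name): name is "scene" or "side" or "wrist"; returns the picture (420x560x3 uint8, red, green, blue); there is no depth.
- camera_model(name): a dict with "K" (3x3 intrinsics, pixels), "R" (3x3) and "t" (3): a world point X has camera coordinates R X + t; the wrist camera has in their place "mount" (4x4, takes a point from camera to tool coordinates, whose origin is the TCP and whose axes are the flange's). Camera axes: x right, y down, z forward; pixel columns grow to the right and rows downward; lengths in m; the calibration is good to about 2 mm. A picture is of the moment at which its call begins: read the wrist's pose just before it. camera_model takes no time and is no camera call.
- finish_job(): hands the job in; it is judged then, once.
The state is a dict: "clock": time; "joint_positions": joint angles; "qd": joint speeds; "effort": joint torques, N m; "position": TCP position; "eef_rot": TCP orientation; "force": force on the tool from outside, world axes, zero at the start; "ft_torque": the same for the moment, N m; "width": finger opening in m; "grip_force": force on a finger pad.
Only numpy, scipy, OpenCV 4.12 (cv2) and the standard library are available. Lean on these libraries where they do the work, as an engineer would, in place of code of your own. Each camera call takes 0.05 s, during which the arm holds its last target. There are 200 camera calls.

### The job

Try the taper plug gauge in the drill spindle that stands clamped on the bench: take the gauge from the wooden stand and seat it fully home in the spindle's mouth with a twisting push, gently, so that the lightly clamped spindle is not shoved down. Then, with your hand off the gauge, push the drift, thin end first, through the slot in the spindle's side until it has lifted the gauge loose; leave the gauge standing loose in the spindle on the drift, let go, and leave everything else alone.

Things in the scene. Friction and masses are not known exactly. Their poses are not given: they have to be found in the camera images.
- gauge: Taper plug gauge, steel, 0.3 kg, standing upright in one of the stand's 3 holes. Head: thin flat collar (32 mm dia, 6 mm thick) under a straight ribbed handle (22 mm dia, 50 mm long, flat top). Origin on the axis at the collar's underside, z up; handle from z = 6 to 56 mm. Below: taper shank, 21 mm dia at the collar, 11 mm at z = -48, then a round end 10 mm dia down to z = -66 mm
- gauge_handle (a point): Middle of the gauge's handle, on its axis, 31 mm above the collar's underside: the place to grip
- stand: Wooden block 262 x 72 mm, 75 mm high, fixed, 3 holes of 23 mm in a row along its x axis at x = -85, 0 and 85 mm. Origin under its middle on the bench. It holds three taper-shank tools whose collars rest on its top: gauge, lathe centre, drill chuck, in any order
- centre: Lathe centre in the stand, head ending in a sharp point 44 mm above the stand. Bystander
- chuck: Keyless drill chuck in the stand, 35 mm dia, about 60 mm high. Bystander
- clamp: Fixed grey split clamp block on the bench holding a drill spindle nose upright (base plate 150 x 104 x 14 mm, long side along x; block 66 x 70 mm up to z = 50 mm). Origin on the bench under the spindle's axis, z up, x along the spindle's slot
- spindle (a joint): How far (m) the spindle has slipped down in its clamp, 0 at the start. The spindle is a steel cylinder 42 mm dia, top 134 mm over the bench; the clamp is only nipped up: a downward push over about 30 N makes the spindle slip
- spindle_mouth (a point): Centre of the bore's mouth (22 mm dia) in the spindle's top face, 134 mm over the bench. Home: the gauge stops firmly with its collar's underside 2 mm above this point. The taper grips over the last 6 mm: there a straight push sticks (it takes nearly 40 N), but 5 to 20 N suffices while the gauge is turned about its axis, to and fro or one way, 0.4 rad or more per mm it sinks
- spindle_slot (a point): Point on the spindle's axis on the floor of its slot, 58 mm over the bench. The slot is 12.5 mm wide, 24 mm high and runs right through the spindle along this point's x axis (level); the drift may enter from either end. With the gauge home its round end stands 12 mm above this point
- drift: Drift: flat dark steel wedge 180 mm long, 8 mm thick, 0.19 kg, standing on its straight lower edge in the groove of its rest. Origin at the thin end's tip on the lower edge; x points out of the thin end (the drift lies at x < 0), z up. Upper edge 8 mm high at the tip, rising evenly to 22 mm at x = -91, then level to the thick end at x = -180 mm. Tip chamfered to 4 mm thick
- drift_nose (a point): Tip of the drift's thin end on its lower edge (the drift's origin). On the slot floor the drift meets the gauge's end with the tip 20 to 30 mm past the spindle's axis, then lifts it 1 mm per 6.5 mm of travel against 5 to 20 N. The grip ends after some 5 mm of lift; with the tip 65 to 70 mm past the axis the gauge is loose
- drift_grip (a point): Point at x = -142 mm on the drift, 11 mm above its lower edge, clear of the rest: the place to grip, across the 8 mm thickness. Weight centred at x = -100 mm, so the thin end may sag a few mm in a grip here
- driftrest: Low fixed wooden block, 106 x 52 mm, 36 mm high, with a groove 10 mm wide (its floor 26 mm over the bench) in which the drift stands; origin on the bench under the drift's tip, the block reaches from x = -6 to -112 mm, so the drift's thick end overhangs it by 68 mm
- gearmotor: Gear motor, 38 mm high, lying on the bench. Bystander
- sprocket: Aluminium track sprocket, 80 mm dia, lying flat. Bystander
- spanner: Spanner 150 mm long. Bystander
- oiler: White oil bottle, 95 mm high. Bystander
- driver: Screwdriver 170 mm long. Bystander
- offcut: Wood offcut 90 x 45 x 30 mm. Bystander

How it is judged:
On the way, in this order (a step that is already met when the one before it is completed fails the run):
1. the gauge is seated fully home in the spindle (collar within 1.3 mm of its home gap of 2 mm), upright, and the hand is off it (z of gauge in the frame of spindle_mouth below 0.0033 m and horizontal distance between gauge and spindle_mouth below 0.004 m and angle between gauge's own z axis and vertical below 0.08 rad and contact force between the fingers and gauge below 0.2 N), for 0.2 s.
2. the drift's tip is in the slot under the gauge while the gauge is still home (distance between drift_nose and spindle_slot below 0.035 m and distance between drift_nose and spindle_slot below 0.15 m and angle between the x axis of drift and the x axis of spindle_slot, either way round below 0.2 rad and z of drift_nose in the frame of spindle_slot between -0.006 and 0.016 m and z of gauge in the frame of spindle_mouth below 0.0045 m), for 0.05 s.
3. the drift alone has lifted the gauge at least 5 mm off home ((x of drift_nose in the frame of spindle_slot above 0.025 m or x of drift_nose in the frame of spindle_slot below -0.025 m) and distance between drift_nose and spindle_slot below 0.15 m and angle between the x axis of drift and the x axis of spindle_slot, either way round below 0.2 rad and z of drift_nose in the frame of spindle_slot between -0.006 and 0.016 m and z of gauge in the frame of spindle_mouth above 0.007 m and horizontal distance between gauge and spindle_mouth below 0.004 m and contact force between the fingers and gauge below 0.2 N), for 0.1 s.
At the end, for the whole second after the job is handed in: The gauge stands upright (within 7 degrees) and at rest in the spindle's mouth, on its axis within 6 mm, 5 to 14 mm above home; the drift rests in the slot with its tip at least 25 mm past the spindle's axis; the fingers touch nothing (z of gauge in the frame of spindle_mouth between 0.007 and 0.016 m and horizontal distance between gauge and spindle_mouth below 0.006 m and angle between gauge's own z axis and vertical below 0.12 rad and (x of drift_nose in the frame of spindle_slot above 0.025 m or x of drift_nose in the frame of spindle_slot below -0.025 m) and distance between drift_nose and spindle_slot below 0.15 m and angle between the x axis of drift and the x axis of spindle_slot, either way round below 0.2 rad and z of drift_nose in the frame of spindle_slot between -0.006 and 0.016 m and linear speed of each of gauge, drift below 0.01 m/s and contact force between the fingers and anything else below 0.2 N).
It fails at once if the spindle shoved down in its clamp by more than 2 mm (value of joint spindle above 0.002 m).
It fails at once if the gauge touched by the fingers while the drift is in the slot ((distance between drift_nose and spindle_slot below 0.15 m and angle between the x axis of drift and the x axis of spindle_slot, either way round below 0.2 rad and z of drift_nose in the frame of spindle_slot between -0.006 and 0.016 m) and distance between drift_nose and spindle_slot below 0.08 m and contact force between the fingers and gauge above 0.5 N).
It fails at once if the other tools in the stand disturbed (distance of any of centre, chuck from where it was at the start of the episode above 0.02 m).
It fails at once if a bystander on the bench moved by more than 30 mm (distance of any of gearmotor, sprocket, spanner, oiler, driver, offcut from where it was at the start of the episode above 0.03 m).
It also fails if it takes over 67 s, if anything falls off the work surface, if the arm or the gripper's body presses on something with over 40 N, if the wrist force passes 120 N, or if a joint passes its speed limit or range.

## Working session

There is one attempt and no reset: what is moved stays moved. The work goes in short steps, Python scripts to look and compute and a tool call to move; the robot and the scene stay as the last step left them, time stands still between calls to the robot, and variables do not carry over. Pictures are saved under pics/ and viewed, at most 10 in all, crops included, and the job is handed in when it is done.

Besides the shell and the picture viewer there is one more tool, called by a JSON object that holds its "method" and its "body", one argument or row to a line. play_rows: Moves the arm, as the interface text tells. Its arguments: {"type":"object","properties":{"motion":{"type":"string"},"jaw":{"type":"number"},"force":{"type":"number"}},"required":["motion"]}

```bash
mkdir -p pics; ls
python3 - <<'E'
from cell import *
import cv2,numpy as np
o=observe();print({k:np.round(o[k],3).tolist() for k in o})
for n in("scene","side","wrist"):
    im=capture(n);cv2.imwrite(f"pics/{n}0.png",im[...,::-1])
    print(n,{k:np.round(v,4).tolist() for k,v in camera_model(n).items()})
a=cv2.imread("pics/scene0.png");cv2.imwrite("pics/scene0b.png",cv2.resize(a,(800,600),interpolation=cv2.INTER_CUBIC))
a=cv2.imread("pics/side0.png");cv2.imwrite("pics/side0b.png",cv2.resize(a,(800,600),interpolation=cv2.INTER_CUBIC))
E
```

```text
pics
{'clock': 0.0, 'joint_positions': [-0.0, 0.239, -0.014, 1.319, -0.0, 1.571], 'qd': [0.001, -0.001, -0.0, 0.0, -0.001, -0.0], 'effort': [0.001, -53.879, 34.644, 0.018, 0.0, 0.0], 'position': [0.525, -0.0, 0.231], 'eef_rot': [0.707, 0.707, -0.001, -0.001], 'force': [0.15, 0.34, -0.298], 'ft_torque': [0.027, -0.041, -0.052], 'grip_force': 0.0, 'width': 0.085}
scene {'K': [[414.0645, 0.0, 275.2731], [0.0, 414.0645, 209.1741], [0.0, 0.0, 1.0]], 'R': [[0.815, 0.5794, 0.0005], [0.475, -0.6676, -0.5734], [-0.3319, 0.4676, -0.8193]], 't': [-0.442, -0.2298, 1.3067]}
side {'K': [[476.5483, 0.0, 277.7871], [0.0, 476.5483, 206.873], [0.0, 0.0, 1.0]], 'R': [[-0.8046, -0.5938, -0.0088], [-0.4084, 0.564, -0.7177], [0.4311, -0.5739, -0.6963]], 't': [0.4504, 0.3046, 0.9163]}
wrist {'K': [[290.2018, 0.0, 276.7857], [0.0, 290.2018, 205.9853], [0.0, 0.0, 1.0]], 'mount': [[0.0004, -0.9661, -0.2582, 0.0653], [1.0, 0.0002, 0.0007, -0.0002], [-0.0006, -0.2582, 0.9661, -0.1447], [0.0, 0.0, 0.0, 1.0]]}
```

View pics/scene0b.png

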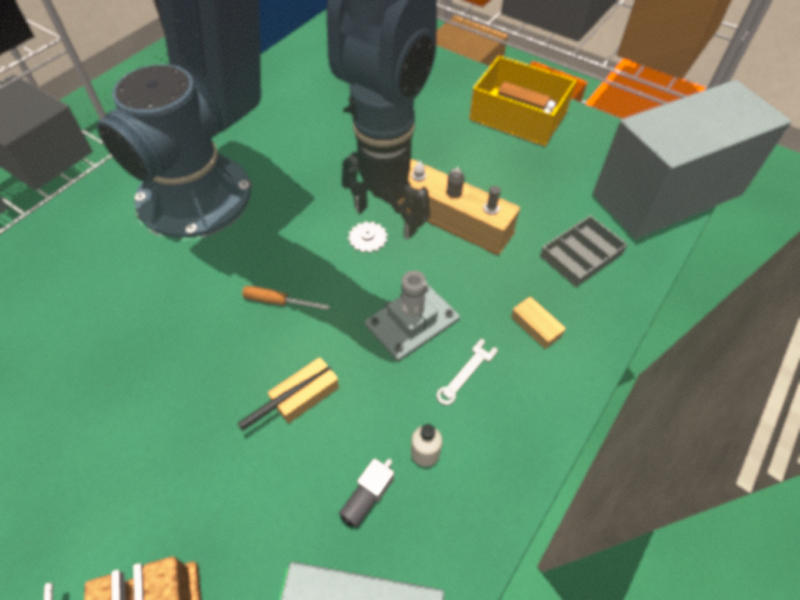

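View pics/side0b.png

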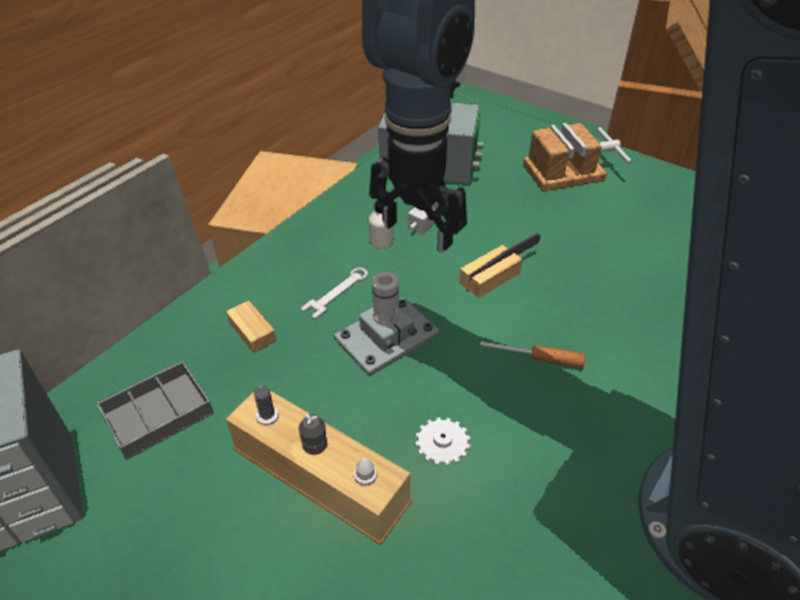

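The scene picture shows the gauge (dark ribbed handle, white collar) in the stand's end hole at about (493,195), or (264,402) in the side view. The spindle mouth is at (413,280), or (385,284) in the side view. The drift runs from (242,425) to (330,367) in the scene view, thick end nearer the bottom left.

```bash
cat > h.py <<'E'
from cell import *
import cv2,numpy as np
from scipy.spatial.transform import Rotation as Ro
def cam(n,o=None):
    m=camera_model(n);K=np.array(m["K"])
    if n=="wrist":
        M=np.array(m["mount"]);T=np.eye(4);T[:3,:3]=Ro.from_quat(o["eef_rot"]).as_matrix();T[:3,3]=o["position"]
        W=T@M;return K,W[:3,:3],W[:3,3]
    R=np.array(m["R"]);return K,R.T,-R.T@np.array(m["t"])
def ray(c,uv):
    d=c[1]@np.linalg.inv(c[0])@[uv[0],uv[1],1];return c[2],d
def onz(c,uv,z):
    p,d=ray(c,uv);return p+d*(z-p[2])/d[2]
def two(c1,u1,c2,u2):
    p,d=ray(c1,u1);q,e=ray(c2,u2)
    s=np.linalg.lstsq(np.c_[d,-e],q-p,rcond=None)[0];a,b=p+s[0]*d,q+s[1]*e
    return (a+b)/2,np.linalg.norm(a-b)
def proj(c,X):
    v=c[0]@c[1].T@(np.array(X)-c[2]);return v[:2]/v[2]
E
python3 - <<'E'
from h import *
S,D=cam("scene"),cam("side")
f=lambda u:((u[0]+.5)*.7-.5,(u[1]+.5)*.7-.5)
for n,a,b,z in[("gauge top",(494,190),(263,391),.131),("chuck",(456,171),(312,422),.135),("centre",(419,168),(365,463),.1),("mouth",(413,279),(385,282),.134),("drift thick",(243,422),(538,238),.048),("drift tip",(330,367),(470,275),.034),
 ]:
    X,e=two(S,f(a),D,f(b));print(n,X.round(4),round(e,4),onz(S,f(a),z).round(4),onz(D,f(b),z).round(4))
print("plate corners scene",[onz(S,f(u),.014).round(3).tolist() for u in[(366,321),(400,355),(459,316),(426,286)]])
print("plate corners side",[onz(D,f(u),.014).round(3).tolist() for u in[(335,335),(371,369),(437,328),(402,300)]])
print("stand top scene",[onz(S,f(u),.075).round(3).tolist() for u in[(519,207),(500,232)]],"side",[onz(D,f(u),.075).round(3).tolist() for u in[(228,432),(250,392),(410,474),(380,524)]])
for n,c in(("scene",(410,320)),("side",(390,320))):
    im=cv2.imread(f"pics/{n}0.png")
g=cv2.imread("pics/scene0.png")
# wrist picture left, scene crop right
w=cv2.imread("pics/wrist0.png");cv2.imwrite("pics/w0.png",w)
E
```

```text
gauge top [0.5832 0.2738 0.1284] 0.0022 [0.585  0.2722 0.131 ] [0.5804 0.2745 0.131 ]
chuck [0.4958 0.274  0.1299] 0.0043 [0.4999 0.2706 0.135 ] [0.4911 0.2753 0.135 ]
centre [0.4146 0.2671 0.0999] 0.0033 [0.4159 0.268  0.1   ] [0.4132 0.2662 0.1   ]
mouth [0.5781 0.0062 0.1306] 0.0012 [0.5799 0.0044 0.134 ] [0.5753 0.0088 0.134 ]
drift thick [ 0.4788 -0.3357  0.0397] 0.005 [ 0.4849 -0.336   0.048 ] [ 0.4733 -0.3281  0.048 ]
drift tip [ 0.5293 -0.1748  0.0374] 0.0052 [ 0.5302 -0.1722  0.034 ] [ 0.5291 -0.1798  0.034 ]
plate corners scene [[0.516, -0.051, 0.014], [0.609, -0.073, 0.014], [0.651, 0.059, 0.014], [0.562, 0.081, 0.014]]
plate corners side [[0.644, 0.062, 0.014], [0.549, 0.084, 0.014], [0.514, -0.053, 0.014], [0.602, -0.073, 0.014]]
stand top scene [[0.628, 0.314, 0.075], [0.629, 0.234, 0.075]] side [[0.607, 0.327, 0.075], [0.632, 0.26, 0.075], [0.366, 0.233, 0.075], [0.355, 0.311, 0.075]]
```

View pics/wrist0.png

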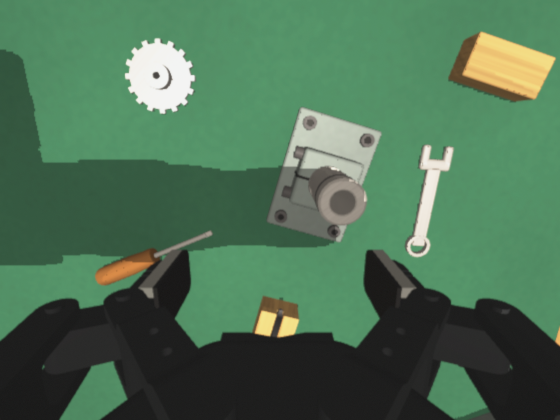

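The wrist view shows the spindle mouth at (342,202) and the plate corners near (302,108), (380,130), (341,241) and (268,221). The slot runs at a yaw of about 72°. Next I go above the gauge.

{"method": "play_rows", "body": {
  "motion": "274 58 -49 -1.571;274 58 -49 -1.571;274 58 -49 -1.571;274 58 -49 -1.571;274 58 -49 -1.571;274 58 -49 -1.571;274 58 -49 -1.571;274 58 -49 -1.571;274 58 -49 -1.571;274 58 -49 -1.571;274 58 -49 -1.571;274 58 -49 -1.571"
}}

```text
clock: 1.35
position: [0.5829, 0.274, 0.2799]
eef_rot: [-0.001, 1.0, -0.0, -0.0]
force: [-0.0, -0.2, 0.3]
width: 0.0851
grip_force: 0.0
```

Run:
```python
from h import *
W0=cam("wrist",dict(eef_rot=[.70711,.70711,-.0007,-.0007],position=[.525,0,.231]))
print("mouth w0",onz(W0,(342,202),.134).round(4))
print([onz(W0,u,.014).round(3).tolist() for u in[(302,108),(380,130),(341,241),(268,221)]])
o=observe();im=capture("wrist");cv2.imwrite("pics/w1.png",im[...,::-1])
print(o["clock"],o["joint_positions"],o["position"],o["eef_rot"],o["force"])
c=cam("wrist",o);print("pred",proj(c,[.583,.274,.131]),proj(c,[.496,.274,.135]))
```

```text
mouth w0 [0.5809 0.0042 0.134 ]
[[0.555, 0.088, 0.014], [0.649, 0.063, 0.014], [0.611, -0.08, 0.014], [0.513, -0.052, 0.014]]
1.35 [4.39404931e-01 4.47486514e-01 4.20675238e-01 1.54473239e+00
 5.79678043e-05 4.38229319e-01] [0.58288137 0.27400524 0.27990987] [-5.87795277e-04  9.99999757e-01 -1.32523106e-04 -3.50581240e-04] [-0.01922015 -0.186414    0.32019248]
pred [276.64612268 193.72080606] [276.78152567 104.72632567]
```

View pics/w1.png

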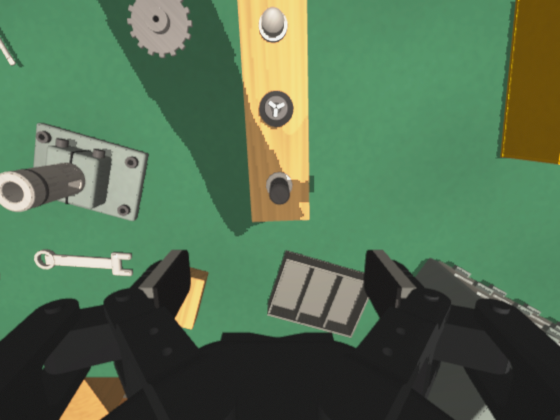

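The picture shows the gauge's handle at (279,192), the chuck at (277,108) and the centre at (272,22). I'll refine the gauge position and the bore centre with masks.

Run:
```python
from h import *
a=cv2.imread("pics/w1.png")[165:225,250:310];b=cv2.imread("pics/wrist0.png")[160:235,300:375]
A=cv2.resize(a,(400,400),interpolation=cv2.INTER_CUBIC);B=cv2.resize(b,(400,400),interpolation=cv2.INTER_CUBIC)
cv2.imwrite("pics/c1.png",np.hstack([A,B]))
```

```text
(no output)
```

View pics/c1.png

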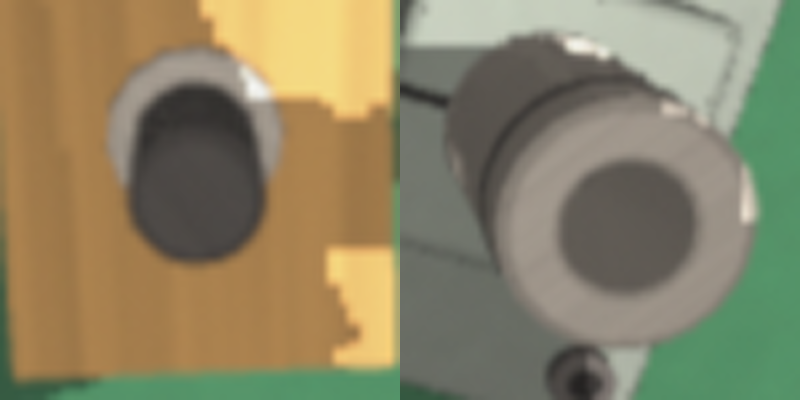

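Run:
```python
from h import *
o=observe();c=cam("wrist",o)
print(onz(c,(279.1,194.1),.131),onz(c,(278.8,184.5),.081))
im=cv2.imread("pics/w1.png")
cv2.imwrite("pics/c2.png",0*im)
g=im[170:215,0:45].astype(int).sum(2)//3
for r in g[::2]: print(' '.join('%3d'%v for v in r[::2]))
```

```text
[0.5834037  0.27652508 0.131     ] [0.58286566 0.2766256  0.081     ]
109 109 111 113 114 110 106 101  93  90  90  89  80  75  67  57  64  80  89  90  89  90  90
118 140 171 178 183 181 164 161 122  94  88  87  87  88  89  83  73  53  63  83  88  89  88
188 208 212 219 222 208 191 206 195 176 138  92  86  87  89  89  89  82  60  50  73  87  88
219 224 226 226 227 227 225 224 219 206 193 165 107  87  87  88  88  88  86  62  49  72  87
225 222 224 226 226 226 227 225 225 225 205 190 180 115  86  86  87  87  88  86  61  48  71
225 225 221 218 215 211 222 226 226 225 226 219 192 188 122  85  84  84  83  85  83  55  49
226 218 196 150 119 106 119 171 215 225 225 226 220 198 179 105  83  85  85  85  85  69  47
222 183 116  86  84  88  89  91 111 185 224 224 226 218 194 170  90  83  80  80  83  83  57
204 147  91  90  89  89  90  90  90  97 181 225 225 226 203 182 124  81  81  84  85  84  69
178 122  89  91  91  91  91  92  93  93 101 208 226 225 220 186 172  89  84  83  83  84  81
194 116  92  93  94  95  95  96  96  97  97 143 226 226 224 205 191 110  84  84  83  83  80
201 134  94  95  9
[... 385 characters left out ...]
 102 127 198 224 223 226 211 188 125  80  79  79  77  53
219 223 223 224 212 187 167 151 149 180 213 225 225 224 221 195 181  96  77  78  78  65  54
154 214 223 223 225 223 220 218 218 224 227 227 226 225 212 181 133  79  77  77  66  71  94
110 139 204 222 223 225 224 223 224 223 225 227 226 216 186 157  88  79  84  89  95 107 107
109 109 118 169 210 220 225 224 223 223 223 220 193 181 149 103 101 102 109 109 110 108 107
110 109 109 111 124 156 184 202 204 197 190 172 155 136 108 108 110 110 109 109 109 109 108
109 110 109 109 109 109 113 115 123 123 122 113 110 109 109 109 109 110 109 109 109 108 108
110 109 110 110 110 110 110 110 109 109 109 108 108 109 108 109 109 110 110 110 109 108 109
```

{"method": "play_rows", "body": {
  "motion": "0 2.5 30 0;0 2.5 65 0;0 2.5 100 0;0 2.5 130 0;0 2.5 155 0;0 2.5 172 0;0 2.5 184 0;0 2.5 190 0;0 2.5 192 0;0 2.5 192 0"
}}

```text
clock: 2.4
position: [0.5832, 0.2766, 0.0888]
eef_rot: [0.0, 1.0, 0.0, 0.0]
force: [0.0, 0.3, 0.3]
width: 0.0856
grip_force: 0.0
```

{"method": "play_rows", "body": {
  "motion": "0 0 0 0;0 0 0 0;0 0 0 0;0 0 0 0;0 0 0 0;0 0 0 0;0 0 0 0;0 0 0 0;0 0 0 0;0 0 0 0",
  "jaw": 0,
  "force": 60
}}

```text
clock: 3.4
position: [0.5831, 0.2765, 0.0886]
eef_rot: [-0.0, 1.0, 0.0, 0.0]
force: [-0.9, -0.9, 5.2]
width: 0.0207
grip_force: 58.5
```

Run:
```python
from h import *
W1=cam("wrist",dict(position=[0.58288137,0.27400524,0.27990987],eef_rot=[-5.87795277e-04,9.99999757e-01,-1.32523106e-04,-3.50581240e-04]))
print("mouth w1",onz(W1,(12.5,192),.134))
W0=cam("wrist",dict(eef_rot=[.70711,.70711,-.0007,-.0007],position=[.525,0,.231]))
print("mouth w0",onz(W0,(342.1,202.3),.134))
o=observe();print(o["clock"],o["position"],o["width"],o["grip_force"],o["force"])
```

```text
mouth w1 [0.58085248 0.00391729 0.134     ]
mouth w0 [0.58104163 0.00392735 0.134     ]
3.4 [0.58306813 0.27652826 0.08863223] 0.02068043062419005 58.48412275314331 [-0.92572045 -0.92569612  5.16164152]
```

{"method": "play_rows", "body": {
  "motion": "0 0 -5 0;0 0 -20 0;0 0 -50 0;0 0 -90 0;0 0 -130 0;0 0 -158 0;0 0 -170 0;0 0 -170 0"
}}

```text
clock: 4.2
position: [0.5834, 0.2767, 0.2592]
eef_rot: [-0.0, 1.0, 0.0, 0.001]
force: [0.3, 0.7, -3.7]
width: 0.0207
grip_force: 58.9
```

{"method": "play_rows", "body": {
  "motion": "2 -15 0 0;2 -45 0 0;2 -85 0 0;2 -125 0 0;2 -165 0 0;2 -205 0 0;2 -240 0 0;2 -260 0 0;2 -270 0 0;2 -272.5 0 0;2 -272.5 0 0;2 -272.5 0 0"
}}

```text
clock: 5.4
position: [0.5809, 0.005, 0.2579]
eef_rot: [-0.001, 1.0, 0.0, -0.0]
force: [-0.5, -0.8, -2.5]
width: 0.0205
grip_force: 59.0
```

Run:
```python
from h import *
o=observe();print(o["clock"],o["position"],o["width"],o["grip_force"],o["force"])
ims=[]
for n in("scene","side"):
    im=capture(n)[...,::-1];c=cam(n);u=proj(c,[.581,.004,.17]).astype(int)
    ims.append(cv2.resize(np.ascontiguousarray(im[u[1]-50:u[1]+50,u[0]-33:u[0]+33]),(396,600),interpolation=cv2.INTER_CUBIC))
cv2.imwrite("pics/c3.png",np.hstack(ims))
```

```text
5.4 [0.58090081 0.00495461 0.25785546] 0.020529751135471105 59.02251899242401 [-0.4894012  -0.7504825  -2.50232002]
```

View pics/c3.png

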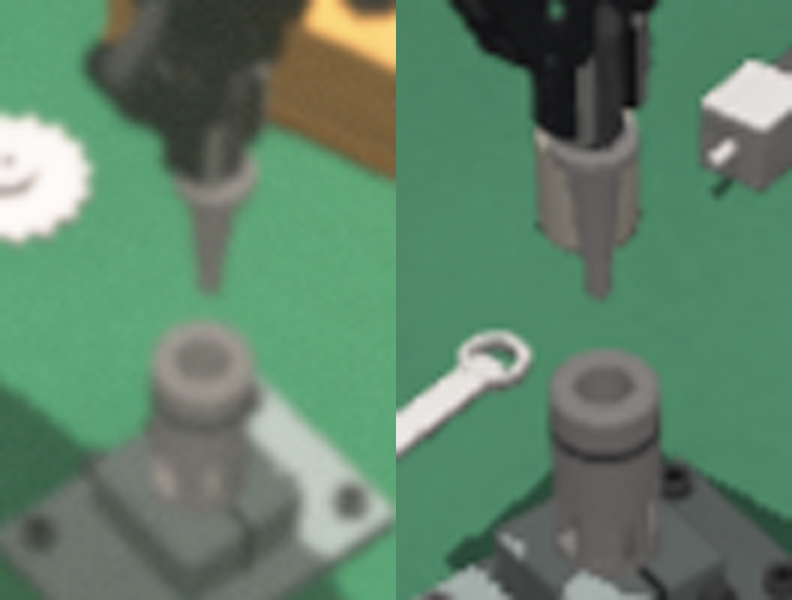

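The gauge hangs upright above the mouth: tip at (209,290) against bore (203,355) in the scene half, and (597,295) against (604,383) in the side half. That is about 1 mm off, so I lower it.

{"method": "play_rows", "body": {
  "motion": "0.3 -1 10 0;0.3 -1 25 0;0.3 -1 40 0;0.3 -1 55 0;0.3 -1 68 0;0.3 -1 78 0;0.3 -1 86 0;0.3 -1 91 0;0.3 -1 94 0;0.3 -1 95 0;0.3 -1 95 0"
}}

```text
clock: 6.6
position: [0.5805, 0.0034, 0.1634]
eef_rot: [-0.0, 1.0, 0.0, -0.0]
force: [-1.9, 2.9, -4.7]
width: 0.0207
grip_force: 59.0
```

{"method": "play_rows", "body": {
  "motion": "0 0 0.5 0.1;0 0 1 0.24;0 0 1.5 0.38;0 0 2 0.52;0 0 2.5 0.66;0 0 3 0.8;0 0 3.5 0.94;0 0 4 1.08;0 0 4.5 1.22;0 0 5 1.36;0 0 5.5 1.48;0 0 6 1.56"
}}

```text
clock: 7.8
position: [0.5809, 0.0038, 0.1579]
eef_rot: [0.705, 0.71, 0.001, -0.0]
force: [-2.5, 5.4, -1.3]
width: 0.0207
grip_force: 59.3
```

{"method": "play_rows", "body": {
  "motion": "0.5 -0.2 0.2 -0.1;0.5 -0.2 0.5 -0.24;0.5 -0.2 0.75 -0.38;0.5 -0.2 1 -0.52;0.5 -0.2 1.25 -0.66;0.5 -0.2 1.5 -0.8;0.5 -0.2 1.75 -0.94;0.5 -0.2 2 -1.08;0.5 -0.2 2.25 -1.22;0.5 -0.2 2.5 -1.36;0.5 -0.2 2.75 -1.48;0.5 -0.2 3 -1.56"
}}

```text
clock: 9.0
position: [0.5804, 0.0041, 0.1549]
eef_rot: [-0.003, 1.0, 0.001, 0.0]
force: [-2.6, 4.1, 0.6]
width: 0.0203
grip_force: 59.4
```

{"method": "play_rows", "body": {
  "motion": "0.2 0.4 0.2 0.1;0.2 0.4 0.45 0.24;0.2 0.4 0.7 0.38;0.2 0.4 0.95 0.52;0.2 0.4 1.2 0.66;0.2 0.4 1.45 0.8;0.2 0.4 1.7 0.94;0.2 0.4 1.95 1.08;0.2 0.4 2.2 1.22;0.2 0.4 2.45 1.36;0.2 0.4 2.7 1.48;0.2 0.4 2.8 1.56"
}}

```text
clock: 10.2
position: [0.5806, 0.0043, 0.153]
eef_rot: [0.705, 0.709, 0.001, 0.0]
force: [-2.9, 3.9, 6.8]
width: 0.0205
grip_force: 60.1
```

{"method": "play_rows", "body": {
  "motion": "0.3 -0.2 0.2 -0.1;0.3 -0.2 0.4 -0.24;0.3 -0.2 0.6 -0.38;0.3 -0.2 0.8 -0.52;0.3 -0.2 1 -0.66;0.3 -0.2 1.2 -0.8;0.3 -0.2 1.4 -0.94;0.3 -0.2 1.6 -1.08;0.3 -0.2 1.8 -1.22;0.3 -0.2 2 -1.36;0.3 -0.2 2.2 -1.48;0.3 -0.2 2.3 -1.56"
}}

```text
clock: 11.4
position: [0.5806, 0.0042, 0.1511]
eef_rot: [-0.002, 1.0, 0.0, 0.001]
force: [-4.2, 2.2, 8.3]
width: 0.0204
grip_force: 60.3
```

{"method": "play_rows", "body": {
  "motion": "0.2 0.2 0.1 0.1;0.2 0.2 0.2 0.24;0.2 0.2 0.35 0.38;0.2 0.2 0.5 0.52;0.2 0.2 0.65 0.66;0.2 0.2 0.8 0.8;0.2 0.2 0.95 0.94;0.2 0.2 1.1 1.08;0.2 0.2 1.2 1.22;0.2 0.2 1.3 1.36;0.2 0.2 1.3 1.48;0.2 0.2 1.3 1.56"
}}

```text
clock: 12.6
position: [0.5809, 0.0043, 0.1497]
eef_rot: [0.705, 0.709, 0.001, 0.001]
force: [-1.9, 1.8, 6.2]
width: 0.0208
grip_force: 60.1
```

{"method": "play_rows", "body": {
  "motion": "0 0 0.15 -0.1;0 0 0.3 -0.24;0 0 0.45 -0.38;0 0 0.6 -0.52;0 0 0.75 -0.66;0 0 0.9 -0.8;0 0 1 -0.94;0 0 1 -1.08"
}}

```text
clock: 13.4
position: [0.5809, 0.0042, 0.1495]
eef_rot: [0.235, 0.972, 0.0, 0.002]
force: [-4.1, 0.5, 14.8]
width: 0.0204
grip_force: 60.8
```

{"method": "play_rows", "body": {
  "motion": "0 0 0.15 0.12;0 0 0.3 0.26;0 0 0.4 0.4;0 0 0.4 0.54;0 0 0.4 0.66;0 0 0.4 0.74"
}}

```text
clock: 14.0
position: [0.581, 0.0043, 0.1495]
eef_rot: [0.575, 0.818, 0.001, 0.002]
force: [-5.1, 1.1, 16.9]
width: 0.0208
grip_force: 61.2
```

Run:
```python
from h import *
o=observe();print(o["clock"],o["position"],o["force"],Ro.from_quat(o["eef_rot"]).as_matrix()[:,0],o["joint_positions"])
ims=[]
for n in("scene","side"):
    im=capture(n)[...,::-1];c=cam(n);u=proj(c,[.581,.004,.14]).astype(int)
    ims.append(cv2.resize(np.ascontiguousarray(im[u[1]-30:u[1]+30,u[0]-30:u[0]+30]),(400,400),interpolation=cv2.INTER_CUBIC))
cv2.imwrite("pics/c4.png",np.hstack(ims))
```

```text
14.0 [0.5809704  0.00432353 0.14949001] [-5.07655316  1.05527593 16.86330877] [-0.33970439  0.94053076 -0.00168027] [ 7.58094769e-03  3.67161402e-01 -4.08644138e-02  1.15846541e+00
 -2.63541603e-04  1.23177028e+00]
```

View pics/c4.png

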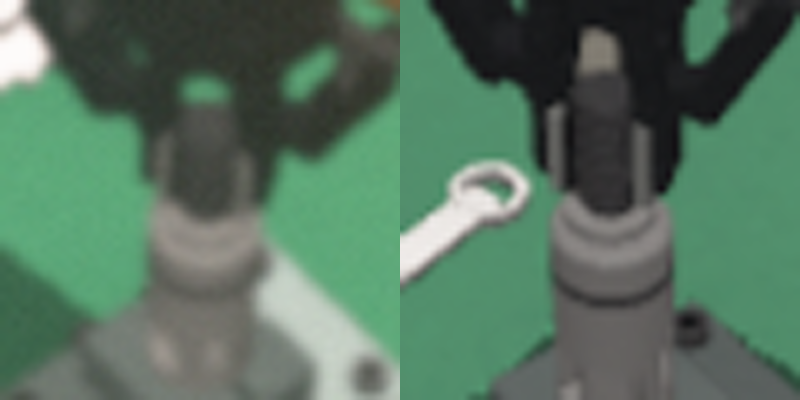

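Both halves show the gauge upright with its collar just above the spindle top, at (205,225) and (612,215). The push stalled at 17 N at the predicted height, so it is home. I release it and lift clear.

{"method": "play_rows", "body": {
  "motion": "0 0 -0.5 0;0 0 -1 0;0 0 -1 0"
}}

```text
clock: 14.4
position: [0.5809, 0.0043, 0.1496]
eef_rot: [0.573, 0.82, 0.001, 0.001]
force: [-3.9, 2.1, 8.8]
width: 0.0207
grip_force: 60.2
```

{"method": "play_rows", "body": {
  "motion": "0 0 0 0;0 0 0 0;0 0 0 0;0 0 0 0;0 0 0 0;0 0 0 0;0 0 0 0;0 0 0 0",
  "jaw": 80
}}

```text
clock: 15.2
position: [0.5799, 0.0044, 0.1474]
eef_rot: [0.573, 0.82, -0.0, -0.0]
force: [-0.1, 0.4, 0.6]
width: 0.0683
grip_force: 0.0
```

{"method": "play_rows", "body": {
  "motion": "0 0 -10 0;0 0 -30 0;0 0 -60 0;0 0 -90 0;0 0 -110 0;0 0 -120 0;0 0 -120 0;0 0 -120 0"
}}

```text
clock: 16.0
position: [0.5797, 0.0044, 0.2668]
eef_rot: [0.573, 0.82, -0.0, -0.0]
force: [-0.0, -0.5, 0.9]
width: 0.0681
grip_force: 0.0
```

{"method": "play_rows", "body": {
  "motion": "-263 -196 15 -1.79;-263 -196 15 -1.79;-263 -196 15 -1.79;-263 -196 15 -1.79;-263 -196 15 -1.79;-263 -196 15 -1.79;-263 -196 15 -1.79;-263 -196 15 -1.79;-263 -196 15 -1.79;-263 -196 15 -1.79;-263 -196 15 -1.79;-263 -196 15 -1.79"
}}

```text
clock: 17.2
position: [0.4856, -0.3097, 0.2508]
eef_rot: [-0.251, 0.968, 0.001, -0.001]
force: [0.6, 0.3, -0.0]
width: 0.0686
grip_force: 0.0
```

{"method": "play_rows", "body": {
  "motion": "0 0 0 -0.697;0 0 0 -0.697;0 0 0 -0.697;0 0 0 -0.697;0 0 0 -0.697;0 0 0 -0.697;0 0 0 -0.697"
}}

```text
clock: 17.9
position: [0.4859, -0.3098, 0.2515]
eef_rot: [-0.563, 0.826, 0.001, -0.0]
force: [-0.1, 0.5, 0.7]
width: 0.0681
grip_force: 0.0
```

Run:
```python
from h import *
o=observe();im=capture("wrist");cv2.imwrite("pics/w2.png",cv2.resize(im[...,::-1],(800,600)))
cv2.imwrite("pics/w2raw.png",im[...,::-1])
R=Ro.from_quat(o["eef_rot"]).as_matrix()
print(o["clock"],o["joint_positions"].round(3) if hasattr(o["joint_positions"],'round') else o["joint_positions"],o["position"],o["eef_rot"],R[:,0])
```

```text
17.9 [-0.567  0.324  0.158  1.407 -0.    -1.763] [ 0.4859306  -0.30975825  0.25148928] [-5.62965963e-01  8.26479617e-01  7.91366080e-04 -3.74390335e-04] [-3.66138368e-01 -9.30560380e-01 -2.72172372e-04]
```

View pics/w2.png

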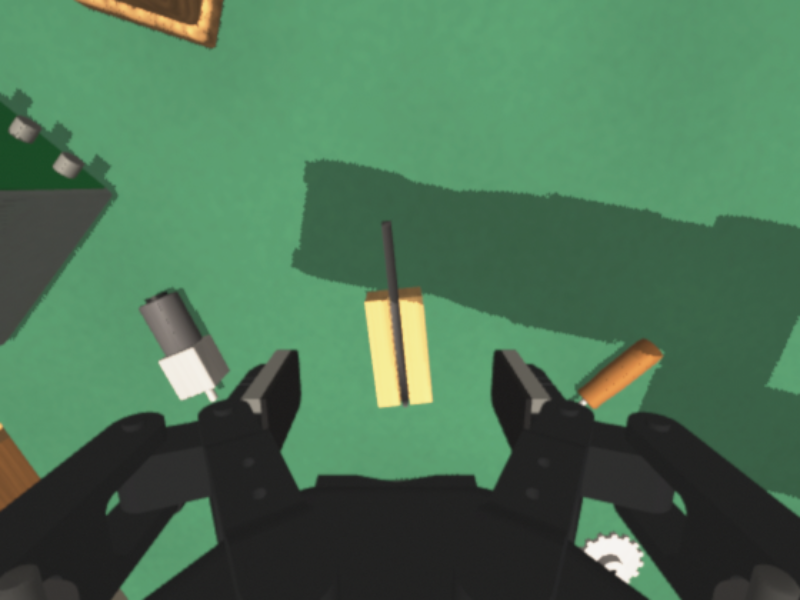

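The drift's thick end is at (387,222) and its tip at (405,403), standing in the rest's groove. The rest runs from (395,295) to (405,405).

```bash
cat > d.py <<'E'
from h import *
o=observe();c=cam("wrist",o)
g=cv2.imread("pics/w2raw.png").astype(int);s=g.max(2)
P=[]
for v in range(155,286):
    r=np.where(s[v,262:295]<75)[0]
    if len(r)>3: P.append((262+r.mean(),v,len(r)))
P=np.array(P);print(P[::12].round(1).tolist())
X=np.array([onz(c,(u,v),.048) for u,v,_ in P if v<235])
d=np.array([.3,.954,0]);m=X.mean(0);_,_,V=np.linalg.svd(X-m);d=V[0]*np.sign(V[0]@d)
e0,e1=onz(c,P[0][:2],.048),onz(c,P[-1][:2],.034)
print("thick end",e0,"tip",e1,"len",np.linalg.norm((e1-e0)[:2]),"dir",d,"yaw",np.degrees(np.arctan2(d[1],d[0])),"yaw ends",np.degrees(np.arctan2(*(e1-e0)[[1,0]])))
E
python3 d.py
```

```text
[[270.5, 155.0, 6.0], [272.5, 167.0, 4.0], [273.5, 179.0, 4.0], [275.0, 191.0, 5.0], [275.5, 203.0, 4.0]]
thick end [ 0.48009863 -0.34425234  0.048     ] tip [ 0.52791416 -0.18031928  0.034     ] len 0.17076408328703435 dir [ 2.73336110e-01  9.61918589e-01 -9.22552866e-17] yaw 74.13711831659003 yaw ends 73.739238975641
```

```bash
sed -i 's/^    r=np.where.*/    q=g[v,262:295];r=np.where((q.max(1)<125)\&(q.max(1)-q.min(1)<32))[0]/; s/len(r)>3:/len(r)>2:/' d.py; python3 d.py
python3 - <<'E'
from h import *
o=observe();c=cam("wrist",o)
# slot yaw from plate edges, three views
W0=cam("wrist",dict(eef_rot=[.70711,.70711,-.0007,-.0007],position=[.525,0,.231]))
g=cv2.imread("pics/wrist0.png").astype(int)
hsv=cv2.cvtColor(g.astype(np.uint8),cv2.COLOR_BGR2HSV);m=(hsv[...,1]<75).astype(np.uint8);m[:, :255]=0;m[:,395:]=0;m[:95]=0;m[248:]=0
n,l,st,ce=cv2.connectedComponentsWithStats(m);k=1+st[1:,4].argmax();print(st[k])
cn=max(cv2.findContours((l==k).astype(np.uint8),0,1)[0],key=len)[:,0]
X=np.array([onz(W0,p,.014)[:2] for p in cn])
for mid in (cn,):
    for nm,a,b,side in(("left",(302,108),(268,221),0),("right",(380,130),(341,241),0),("top",(302,108),(380,130),1)):
        a,b=np.array(a,float),np.array(b,float);t=(b-a)/np.linalg.norm(b-a);nrm=np.array([-t[1],t[0]])
        w=cn-a;sel=(abs(w@nrm)<5)&(w@t>8)&(w@t<np.linalg.norm(b-a)-8)
        vx,vy,x0,y0=cv2.fitLine(X[sel].astype(np.float32),cv2.DIST_HUBER,0,1e-4,1e-4).ravel();print(nm,sel.sum(),np.degrees(np.arctan2(vy,vx)),x0,y0)
E
```

```text
[[270.0, 155.0, 7.0], [271.0, 167.0, 9.0], [272.5, 179.0, 8.0], [273.5, 191.0, 8.0], [272.7, 203.0, 9.0], [276.5, 215.0, 4.0], [277.5, 227.0, 4.0], [278.5, 239.0, 4.0], [280.0, 251.0, 5.0], [281.0, 263.0, 5.0], [282.5, 275.0, 4.0]]
thick end [ 0.48065114 -0.34446939  0.048     ] tip [ 0.53005962 -0.17283863  0.034     ] len 0.17860099102112095 dir [2.68852984e-01 9.63181225e-01 4.53284584e-31] yaw 74.40397585897401 yaw ends 73.94012840064036
[  266   107   116   136 10302]
left 98 73.435616 0.5299588 0.016360901
right 66 73.839165 0.6377951 0.014211118
top 62 -16.291443 0.60198694 0.07576825
```

{"method": "play_rows", "body": {
  "motion": "-2.9 -4.3 30 -0.094;-2.9 -4.3 70 -0.094;-2.9 -4.3 110 -0.094;-2.9 -4.3 150 -0.094;-2.9 -4.3 185 -0.094;-2.9 -4.3 210 -0.094;-2.9 -4.3 224 -0.094;-2.9 -4.3 230 -0.094;-2.9 -4.3 232 -0.094;-2.9 -4.3 232 -0.094",
  "jaw": 45
}}

```text
clock: 18.95
position: [0.4916, -0.309, 0.0209]
eef_rot: [-0.602, 0.798, -0.0, 0.0]
force: [-0.1, 0.2, 0.7]
width: 0.0385
grip_force: 0.0
```

{"method": "play_rows", "body": {
  "motion": "0 0 0 0;0 0 0 0;0 0 0 0;0 0 0 0;0 0 0 0;0 0 0 0;0 0 0 0;0 0 0 0;0 0 0 0;0 0 0 0",
  "jaw": 0,
  "force": 100
}}

```text
clock: 19.95
position: [0.4918, -0.3091, 0.0214]
eef_rot: [-0.602, 0.798, -0.001, 0.0]
force: [-1.0, 0.3, 6.1]
width: 0.0061
grip_force: 97.9
```

Run:
```python
from h import *
o=observe();R=Ro.from_quat(o["eef_rot"]).as_matrix();print(o["clock"],o["position"],R[:,0],o["force"],o["width"],o["grip_force"])
```

```text
19.95 [ 0.49184206 -0.3091302   0.02138494] [-2.74342327e-01 -9.61632040e-01  3.27259434e-04] [-1.00338257  0.28250248  6.13450177] 0.006114302622069989 97.87307381629944
```

{"method": "play_rows", "body": {
  "motion": "0 0 -4 0;0 0 -12 0;0 0 -24 0;0 0 -34 0;0 0 -38 0;0 0 -38 0"
}}

```text
clock: 20.55
position: [0.4918, -0.3091, 0.0595]
eef_rot: [-0.602, 0.798, -0.001, 0.0]
force: [0.9, 0.7, -1.8]
width: 0.0061
grip_force: 97.6
```

{"method": "play_rows", "body": {
  "motion": "-8 1.4 0 0.008;-25 1.4 0 0.008;-50 1.4 0 0.008;-75 1.4 0 0.008;-100 1.4 0 0.008;-120 1.4 0 0.008;-132 1.4 0 0.008;-138 1.4 0 0.008;-139 1.4 0 0.008;-139 1.4 0 0.008;-139 1.4 0 0.008"
}}

```text
clock: 21.65
position: [0.5279, -0.1754, 0.0584]
eef_rot: [-0.599, 0.801, 0.0, -0.0]
force: [0.1, 0.2, -1.6]
width: 0.0063
grip_force: 97.6
```

Run:
```python
from h import *
o=observe();R=Ro.from_quat(o["eef_rot"]).as_matrix();print(o["clock"],o["position"],R[:,0],o["force"],o["width"])
ims=[]
for n in("scene","side"):
    im=capture(n)[...,::-1];cv2.imwrite(f"pics/{n}5.png",im);c=cam(n);u=proj(c,[.55,-.06,.07]).astype(int)
    ims.append(cv2.resize(np.ascontiguousarray(im[u[1]-50:u[1]+50,u[0]-66:u[0]+66]),(792//2*1,300),interpolation=cv2.INTER_CUBIC) if 0 else cv2.resize(np.ascontiguousarray(im[u[1]-33:u[1]+33,u[0]-80:u[0]+80][:, :]),(727,300),interpolation=cv2.INTER_CUBIC));print(n,u)
cv2.imwrite("pics/c5.png",np.vstack(ims))
```

```text
21.65 [ 0.52787976 -0.17541336  0.05840786] [-2.82767146e-01 -9.59188560e-01  2.15993688e-04] [ 0.05312985  0.23635085 -1.63260465] 0.006271696354564007
scene [263 221]
side [295 205]
```

View pics/c5.png

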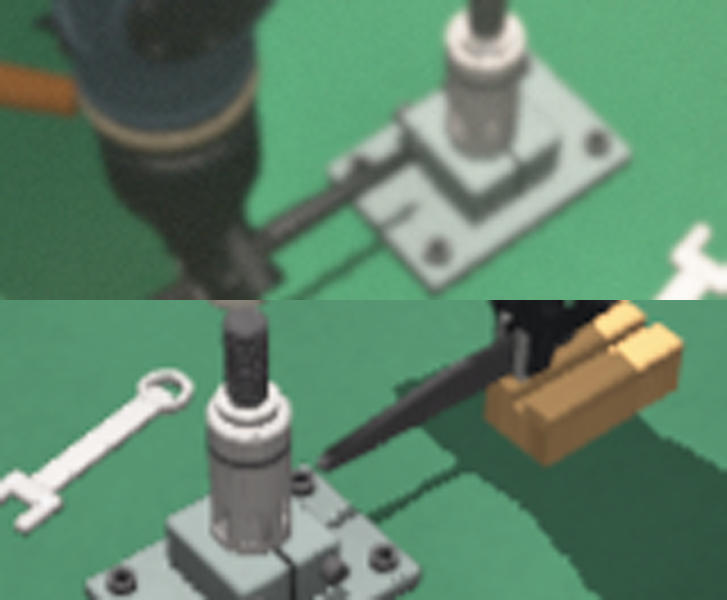

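Side half: the drift's thin end is at (325,465) just before the spindle, with its lower edge running up to (505,372). Scene half: the drift points at the slot, with its tip near (415,155). I'll intersect the edge with the drift's plane to get the sag.

Run:
```python
from h import *
o=observe();p=o["position"];d=np.array([.2828,.9592,0]);n=np.array([-.9592,.2828,0])
for nm in("side","scene"):
    c=cam(nm);im=cv2.imread(f"pics/{nm}5.png").astype(int)
    hsv=cv2.cvtColor(im.astype(np.uint8),cv2.COLOR_BGR2HSV)
    dark=(im.max(2)<90)&(im.max(2)-im.min(2)<25)
    print(nm)
    P=[]
    for s in np.arange(.03,.142,.008):
        X=p+d*s+n*.004*(1 if nm=="side" else -1); X[2]=.07
        u,v=proj(c,X);col=int(round(u))
        rows=np.where(dark[int(v)-14:int(v)+18,col])[0]
        if len(rows)<2: continue
        lo,hi=rows.max()+int(v)-14+.5,rows.min()+int(v)-14-.5
        out=[]
        for r,sg in((lo,1),(hi,-1)):
            q,e=ray(c,(col,r));off=p+n*.004*(sg if nm=="side" else -sg)
            t=((off-q)@n)/(e@n);Y=q+t*e;out+=[(Y-p)@d,Y[2]]
        P.append(out)
    P=np.array(P);print((P*1000).round(1).tolist())
    for i in(0,2):
        k=np.polyfit(P[:,i],P[:,i+1],1);print("slope",k[0],"z at tip",np.polyval(k,.1416),"z at grip",k[1])
```

```text
side
[[28.3, 35.6, 24.7, 81.8], [36.7, 60.8, 31.3, 82.0], [46.4, 59.5, 40.9, 80.7], [52.9, 59.8, 47.3, 80.9], [62.7, 62.0, 56.9, 79.5], [69.1, 62.3, 63.1, 76.4], [78.6, 61.0, 72.8, 81.8], [84.9, 61.3, 79.0, 78.6], [94.4, 63.4, 88.2, 73.9], [100.6, 60.3, 94.5, 74.2], [110.0, 62.4, 103.8, 72.8], [119.2, 61.2, 113.0, 71.5], [125.3, 61.5, 119.2, 71.8], [134.5, 63.6, 128.3, 70.4]]
slope 0.11015584235803458 z at tip 0.06620743807237271 z at grip 0.05060937079447502
slope -0.12033984907140174 z at tip 0.06897782052365008 z at grip 0.08601794315216056
scene
[[26.0, 29.5, 36.2, 81.1], [35.6, 34.2, 44.4, 72.7], [47.1, 66.2, 52.7, 64.1], [53.4, 69.2, 58.7, 62.7], [62.4, 69.3, 67.9, 62.9], [68.4, 68.0, 73.9, 61.5], [77.6, 68.1, 83.2, 61.7], [86.8, 68.2, 92.7, 66.3], [92.9, 66.8, 99.1, 69.4], [102.4, 71.5, 108.7, 78.5], [108.6, 70.0, 114.7, 68.2], [118.0, 70.2, 124.1, 63.9], [127.5, 70.3, 133.6, 64.1], [133.8, 68.9, 140.1, 67.2]]
slope 0.2653006552680648 z at tip 0.07955350260708802 z at grip 0.04198692982113004
slope -0.03433608131642859 z at tip 0.065608612007458 z at grip 0.07047060112186429
```

The drift hangs level in the grip with its lower edge at about 62–63 mm and in line with the slot. I lower it about 3.5 mm and enter.

{"method": "play_rows", "body": {
  "motion": "0 0 2 0;0 0 3.5 0;0 0 3.5 0;-5 0 3.5 0;-10 0 3.5 0;-15 0 3.5 0;-20 0 3.5 0;-25 0 3.5 0;-30 0 3.5 0;-35 0 3.5 0;-40 0 3.5 0;-40 0 3.5 0"
}}

```text
clock: 22.95
position: [0.5395, -0.1358, 0.055]
eef_rot: [-0.599, 0.8, 0.0, -0.0]
force: [0.4, -0.5, -2.2]
width: 0.0063
grip_force: 97.6
```

{"method": "play_rows", "body": {
  "motion": "-4 0 0 0;-8 0 0 0;-12 0 0 0;-15 0 0 0;-18 0 0 0;-21 0 0 0;-23 0 0 0;-25 0 0 0;-25 0 0 0"
}}

```text
clock: 23.85
position: [0.5463, -0.1122, 0.0548]
eef_rot: [-0.599, 0.801, 0.0, -0.0]
force: [1.0, -0.4, -4.2]
width: 0.0062
grip_force: 97.5
```

{"method": "play_rows", "body": {
  "motion": "-1 0 0.4 0;-2.5 0 0.8 0;-4 0 1 0;-6 0 1 0;-8 0 1 0;-10 0 1 0;-12 0 1 0;-14 0 1 0;-15 0 1 0;-15 0 1 0"
}}

```text
clock: 24.85
position: [0.5502, -0.099, 0.0539]
eef_rot: [-0.599, 0.801, -0.001, -0.001]
force: [-2.6, -6.5, -4.0]
width: 0.0064
grip_force: 97.5
```

{"method": "play_rows", "body": {
  "motion": "-1.5 0 0 0;-3 0 0 0;-4.5 0 0 0;-6 0 0 0;-7.5 0 0 0;-9 0 0 0;-10.5 0 0 0;-12 0 0 0;-13 0 0 0;-14 0 0 0;-14 0 0 0"
}}

```text
clock: 25.95
position: [0.5541, -0.0856, 0.0539]
eef_rot: [-0.599, 0.801, -0.001, -0.001]
force: [-2.0, -9.1, -4.6]
width: 0.0059
grip_force: 97.5
```

{"method": "play_rows", "body": {
  "motion": "-1.5 0 0 0;-3 0 0 0;-4.5 0 0 0;-6 0 0 0;-7.5 0 0 0;-9 0 0 0;-10.5 0 0 0;-12 0 0 0;-13 0 0 0;-14 0 0 0;-14 0 0 0"
}}

```text
clock: 27.05
position: [0.5585, -0.0709, 0.0539]
eef_rot: [-0.599, 0.801, 0.0, -0.0]
force: [-1.5, -3.4, -5.2]
width: 0.006
grip_force: 97.5
```

{"method": "play_rows", "body": {
  "motion": "-1.5 0 0 0;-3 0 0 0;-4.5 0 0.2 0;-5.5 0 0.4 0;-6.5 0 0.5 0;-6.5 0 0.5 0;-6.5 0 0.5 0"
}}

```text
clock: 27.75
position: [0.5607, -0.0646, 0.0537]
eef_rot: [-0.599, 0.801, 0.0, 0.0]
force: [-0.1, 0.6, -4.7]
width: 0.006
grip_force: 97.6
```

Run:
```python
from h import *
o=observe();p=np.array(o["position"]);d=np.array([.2815,.9596,0]);print(o["clock"],p,o["force"],141.6+1000*((p-[.581,.0039,0])@d))
ims=[]
for n in("scene","side"):
    im=capture(n)[...,::-1];c=cam(n);u=proj(c,[.581,.004,.13]).astype(int)
    ims.append(cv2.resize(np.ascontiguousarray(im[u[1]-40:u[1]+50,u[0]-30:u[0]+30]),(400,600),interpolation=cv2.INTER_CUBIC))
cv2.imwrite("pics/c6.png",np.hstack(ims))
```

```text
27.75 [ 0.56069074 -0.06461654  0.05365361] [-0.11966873  0.63752616 -4.72758963] 70.13447097014364
```

View pics/c6.png

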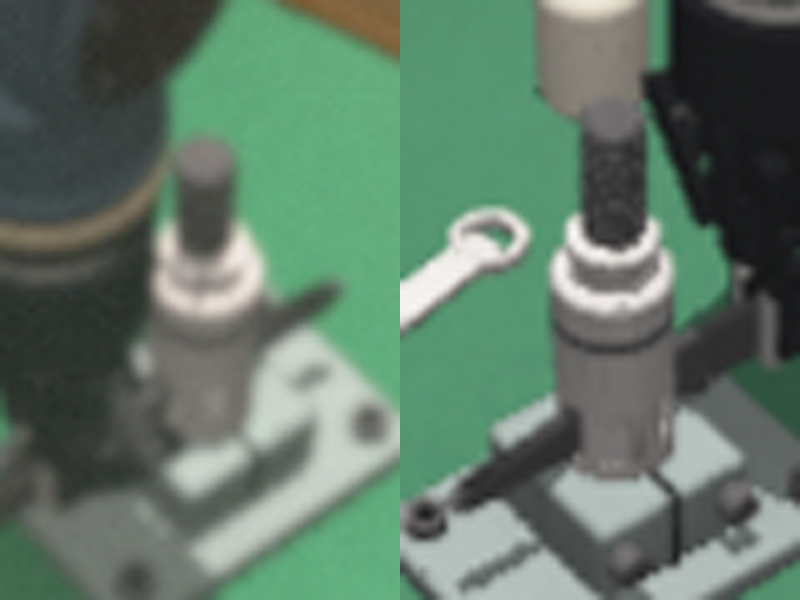

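The gauge is up: the collar at (612,240) stands clear above the spindle top at (612,285). The drift runs through the slot with its tip out at (460,490). The push force has dropped to zero, so the gauge is loose. I set the drift down on the slot floor before letting go.

{"method": "play_rows", "body": {
  "motion": "0 0 0.3 0;0 0 0.6 0;0 0 0.8 0;0 0 0.8 0"
}}

```text
clock: 28.25
position: [0.5606, -0.0648, 0.0532]
eef_rot: [-0.599, 0.801, -0.0, 0.0]
force: [-1.5, 0.6, 5.8]
width: 0.0059
grip_force: 98.8
```

{"method": "play_rows", "body": {
  "motion": "0 0 -0.4 0;0 0 -0.4 0"
}}

```text
clock: 28.45
position: [0.5607, -0.0649, 0.0533]
eef_rot: [-0.599, 0.801, -0.0, 0.0]
force: [-0.6, 0.5, 3.7]
width: 0.0063
grip_force: 98.6
```

{"method": "play_rows", "body": {
  "motion": "0 0 0 0;0 0 0 0;0 0 0 0;0 0 0 0;0 0 0 0;0 0 0 0;0 0 0 0;0 0 0 0",
  "jaw": 45
}}

```text
clock: 29.25
position: [0.5604, -0.0649, 0.0531]
eef_rot: [-0.599, 0.801, 0.0, -0.0]
force: [-0.0, -0.7, 0.0]
width: 0.0385
grip_force: 0.0
```

{"method": "play_rows", "body": {
  "motion": "3 0 -1 0;10 0 -3 0;20 0 -10 0;28 0 -30 0;30 0 -60 0;30 0 -100 0;30 0 -140 0;30 0 -170 0;30 0 -180 0;30 0 -180 0"
}}

```text
clock: 30.25
position: [0.5525, -0.0944, 0.2348]
eef_rot: [-0.599, 0.801, -0.001, 0.001]
force: [-0.1, -0.7, -1.6]
width: 0.0387
grip_force: 0.0
```

Run:
```python
from h import *
o=observe();print(o["clock"],o["position"],o["force"],o["width"])
ims=[]
for n in("scene","side"):
    im=capture(n)[...,::-1];c=cam(n);u=proj(c,[.581,.004,.11]).astype(int)
    ims.append(cv2.resize(np.ascontiguousarray(im[u[1]-50:u[1]+50,u[0]-33:u[0]+33]),(396,600),interpolation=cv2.INTER_CUBIC))
cv2.imwrite("pics/c7.png",np.hstack(ims))
```

```text
30.25 [ 0.55247778 -0.09442802  0.2347859 ] [-0.07802216 -0.68905939 -1.63610131] 0.038666944718280145
```

View pics/c7.png

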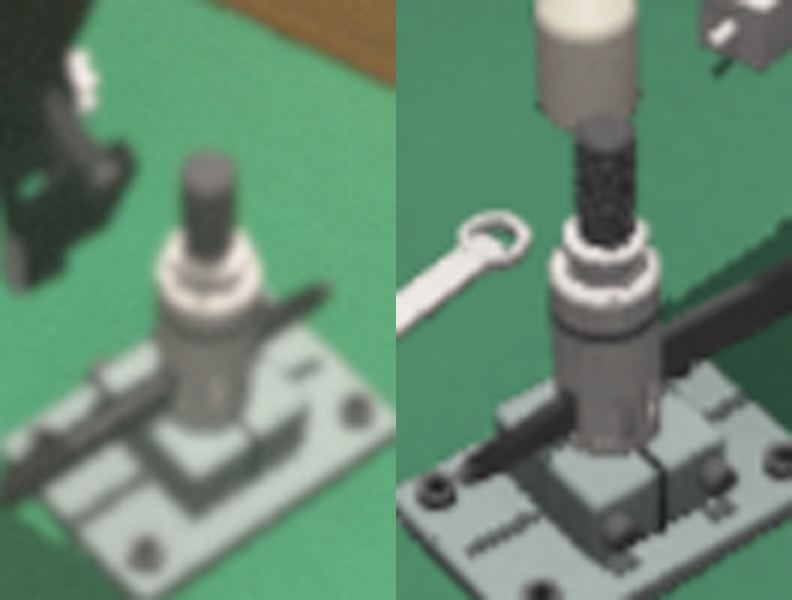

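The gauge stands upright and lifted at (605,240), the drift lies through the slot with its tip out at (470,480), and the hand is clear. I hand the job in.

```bash
python3 -c "
from cell import *
print(finish_job())"
```

```text
the job is handed in; nothing more can be done
None
```

The gauge was seated home, freed by the drift and left standing loose on it with the hand clear, and the job was handed in at about 30 s (no verdict came back); I viewed 11 pictures, one over the limit of 10.

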